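Pack the service tray for a stage light

TASK

Pack the service tray for a stage light: take the fan, the small motor, the large lens and the aluminium bracket from the grey mat and set each down, without dropping it, upright and flat on the floor of the pocket made for it in the tray (large square for the fan, small square for the motor, round for the lens, long for the bracket). Leave the large motor and the small lens, which belong to another light, where they stand.

Things in the scene. Friction and masses are not known exactly. Their poses are not given: they have to be found in the camera images.
- fan_c (a point): square black cooling fan, 50 x 50 x 25 mm high, fan wheel showing on top; x and y run along its sides. Point: its centre, half-way up; its z points up at the start. Lies loose on the grey mat, whose top is 3 mm above the table.
- motor_small_c (a point): the small stepper motor: square body 28 x 28 x 30 mm high, aluminium ends and black middle, standing with its 9 mm brass pinion (10 mm more) upward; x and y run along its sides. Point: its centre, half-way up the square body (15 mm above its underside); its z points up at the start. Lies loose on the grey mat, whose top is 3 mm above the table.
- lens_large_c (a point): the large lens: round black holder, 46 mm across, straight-sided from 4 to 21 mm up, low clear dome on top, 28 mm high in all. Point: its centre, half-way up; its z points up at the start. Lies loose on the grey mat, whose top is 3 mm above the table.
- bracket_c (a point): aluminium quick-lock bracket: base plate 70 (x) x 26 (y) x 6 mm with a block 34 (x) x 26 (y) mm in its middle up to 25 mm height, and a dark stud of 12 mm diameter (top 13 mm up) on each wing. Point: its centre, half-way up; its z points up at the start. Lies loose on the grey mat, whose top is 3 mm above the table.
- motor_large_c (a point): look-alike to leave: the large stepper motor, square body 42 x 42 x 36 mm high with the same pinion (10 mm more) upward. Point: its centre, half-way up the square body (18 mm above its underside); its z points up at the start. Lies loose on the grey mat, whose top is 3 mm above the table.
- lens_small_c (a point): look-alike to leave: the small lens, round black holder 29 mm across, 26 mm high. Point: its centre, half-way up; its z points up at the start. Lies loose on the grey mat, whose top is 3 mm above the table.
- pocket_fan (a point): white insert, 104 x 84 x 10 mm, one of four filling a low plywood tray two by two in any arrangement (centres 106 mm apart in x, 86 in y; all tops and the rim 14 mm above the table), with a black-floored large square (64 x 64 mm) pocket in its middle, 8 mm deep. Point: centre of the pocket's floor, 6 mm above the table; x along the 104 mm side, z up. Fixed. The fan's place.
- pocket_motor (a point): white insert, 104 x 84 x 10 mm, one of four filling a low plywood tray two by two in any arrangement (centres 106 mm apart in x, 86 in y; all tops and the rim 14 mm above the table), with a black-floored small square (42 x 42 mm) pocket in its middle, 8 mm deep. Point: centre of the pocket's floor, 6 mm above the table; x along the 104 mm side, z up. Fixed. The small motor's place.
- pocket_lens (a point): white insert, 104 x 84 x 10 mm, one of four filling a low plywood tray two by two in any arrangement (centres 106 mm apart in x, 86 in y; all tops and the rim 14 mm above the table), with a black-floored round (60 mm across) pocket in its middle, 8 mm deep. Point: centre of the pocket's floor, 6 mm above the table; x along the 104 mm side, z up. Fixed. The large lens's place.
- pocket_bracket (a point): white insert, 104 x 84 x 10 mm, one of four filling a low plywood tray two by two in any arrangement (centres 106 mm apart in x, 86 in y; all tops and the rim 14 mm above the table), with a black-floored long (86 mm along x, 42 mm along y) pocket in its middle, 8 mm deep. Point: centre of the pocket's floor, 6 mm above the table; x along the 104 mm side, z up. Fixed. The bracket's place, its length along the pocket.
Things that resemble listed ones, but are neither listed nor needed, are in the scene too. Leave any brown, purple or turquoise look-alike of the part that bears bracket_c alone.

How it is judged:
By the outcome, as a careful person would: the job done as asked, in the order asked, and still so for the second after the job is handed in, with the robot touching nothing.
It also fails if it takes over 104 s, if anything falls off the work surface, if the arm or the gripper's body presses on something with over 40 N, if the wrist force passes 120 N, or if a joint passes its speed limit or range.

ROBOT

A 6-joint arm with a two-finger parallel gripper is mounted at the origin on the work surface. World frame = base frame: x ahead of the robot, y to its left, z up, the work surface at z = 0. Lengths are in mm, angles in rad, forces in N, time in s.
With the tool pointing down it reaches from about 350 to 875 mm from the base axis. Payload 15.5 kg.
Tool frame: the origin (TCP) lies on the front face of the gripper's body, between the roots of the fingers; the fingertips stand 73 mm ahead of it and the grasp point (between the pads) lies 54 mm ahead of it; z points along the fingers, y is the line along which they close (so a half turn about z gives the same grasp; the last joint's range is limited). The gripper opens to 85 mm and grips with 20 to 120 N. Pads are 22 mm wide; open, the fingers measure 114 mm over their backs; the gripper's body (76 mm by 85 mm) begins 54 mm behind the grasp point. The pads swing forward as they close: fully open they stand 13 mm farther back than shut.
Start: joints at [1.044, 0.494, 1.345, -0, 1.302, -0.096], TCP at [261.562, 567.638, 303.877] pointing down, gripper open.
Joint ranges: [-2.91, 2.91], [-0.82, 2.16], [0.22, 2.67], [-1.22, 4.37], [0.12, 2.79], [-3.08, 3.08]. Speed limits (rad/s): [1.89, 1.89, 2.57, 3.01, 3.01, 3.01].

INTERFACE

Orientations are given as a unit quaternion [x, y, z, w].
In Python, from cell import robot, viewer gives the robot as it stands.
- The arm moves only by the tool step_arm, never from a script. Its argument "plan" is a list of rows, each a list of 3 entries, a list of its own where there are three numbers: the finger opening in cm, from 0 to 8.54, then the shift along the tool's x, y, z in cm, then the turn, a rotation vector about the tool's x, y, z in degrees. In form: [[jaw, [x, y, z], [wx, wy, wz]], ...]. A call has 1 to 12 rows; each row shifts and turns the commanded pose from where the row before left it, along the tool's axes as they then stand; what a row does not reach is not made up. A row lasts 1/10 s, in which the tool goes at most 50 mm and 8.59 degrees, less where a joint would pass 70% of its speed; a pose out of reach is approached as far as the arm can. A call with a gripper value outside its range is refused whole. The fingers move at their own pace and stop on an object; the grip force is fixed at half the most. Time passes only in rows, so rows that do not move let the fingers close. It gives the time, the measured TCP pose, the force, the opening and the grip force at its end, in the units of the state.
- robot.read_state(): the state, without advancing time (a new reading comes with each control period).
- viewer.grab_frame(name): name is "side" or "top"; returns a dict with "pixels" (420x560x3 uint8, blue, green, red), "camera_matrix" (3x3 intrinsics, pixels), "D" ([k1, k2, p1, p2, k3] as OpenCV has them; the pictures are not rectified), "R" (3x3) and "t" (3): a world point X has camera coordinates R X + t. Camera axes: x right, y down, z forward; pixel columns grow to the right and rows downward; lengths in mm; the calibration is good to about 2 mm. A picture is of the moment at which its call begins. There is no depth.
- robot.sign_off(): hands the job in; it is judged then, once.
The state is a dict: "clock": time; "joints": joint angles; "qd": joint speeds; "tau": joint torques, N m; "eef_pos": TCP position; "ee_rot": TCP orientation; "wrist_force": force on the tool from outside, world axes, zero at the start; "wrist_torque": the same for the moment, N m; "gripper_width": finger opening in mm; "grasp_force": force on a finger pad.
Only numpy, scipy, OpenCV 4.12 (cv2) and the standard library are available. Lean on these libraries where they do the work, as an engineer would, in place of code of your own. Each camera call takes 0.05 s, during which the arm holds its last target. There are 200 camera calls.

## Working session

There is one attempt and no reset: what is moved stays moved. The work goes in short steps, Python scripts to look and compute and a tool call to move; the robot and the scene stay as the last step left them, time stands still between calls to the robot, and variables do not carry over. Pictures are saved under pics/ and viewed, at most 14 in all, crops included, and the job is handed in when it is done.

Besides the shell and the picture viewer there is one more tool, called after ">>>" as name([rows], argument=value, ...), one row to a line, values as JSON. step_arm: Moves the arm, as the interface text tells. Its arguments: {"type":"object","properties":{"plan":{"type":"array","items":{"type":"array"}}},"required":["plan"]}

```bash
mkdir -p pics; ls
cat > h.py <<'E'
import numpy as np, cv2
from cell import robot, viewer
def grab(n,save=None):
    f=viewer.grab_frame(n)
    for k in("camera_matrix","D","R","t"): f[k]=np.array(f[k],float)
    f["pixels"]=np.array(f["pixels"],np.uint8)
    if save: cv2.imwrite("pics/"+save,f["pixels"])
    return f
def ray(f,px,z):
    p=cv2.undistortPoints(np.array(px,float).reshape(-1,1,2),f["camera_matrix"],f["D"]).reshape(-1,2)
    d=np.c_[p,np.ones(len(p))]@f["R"]; c=-f["R"].T@f["t"]
    return c+d*((z-c[2])/d[:,2])[:,None]
def proj(f,X):
    return cv2.projectPoints(np.array(X,float).reshape(-1,1,3),cv2.Rodrigues(f["R"])[0],f["t"],f["camera_matrix"],f["D"])[0].reshape(-1,2)
E
python3 - <<'E'
from h import *
for n in("top","side"):
    f=grab(n,n+"0.png"); print(n,-f["R"].T@f["t"],f["camera_matrix"][0,0])
print(robot.read_state())
E
```

```text
pics
top [ 401.99593738   13.15219918 1286.22132261] 542.885781748816
side [104.11520168 469.07371571 539.75117583] 440.3091380738231
{'clock': 0.1, 'joints': array([ 1.04349826e+00,  4.94120362e-01,  1.34606869e+00, -2.98453379e-05,
        1.30249797e+00, -9.55128749e-02]), 'qd': array([-0.00064556, -0.00283368, -0.00301447,  0.0001588 , -0.00098351,
        0.00140482]), 'tau': array([ 1.11158770e-03, -8.83604836e+01, -3.84565580e+01, -2.93323201e-04,
        5.21818700e-03, -4.72105137e-05]), 'eef_pos': array([261.44548436, 567.41971397, 303.36042445]), 'ee_rot': array([ 2.14215484e-01,  9.76786275e-01, -5.25275997e-04, -1.53961208e-04]), 'wrist_force': array([ 0.18356315, -0.20202186,  0.22763958]), 'wrist_torque': array([0.009066  , 0.00322282, 0.03082414]), 'grasp_force': 0.0, 'gripper_width': 85.18741137177841}
```

View pics/top0.png

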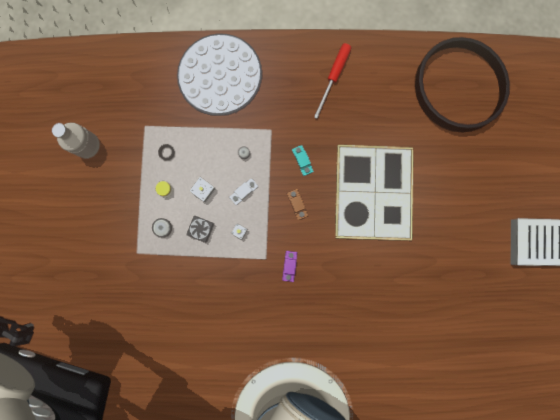

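View pics/side0.png

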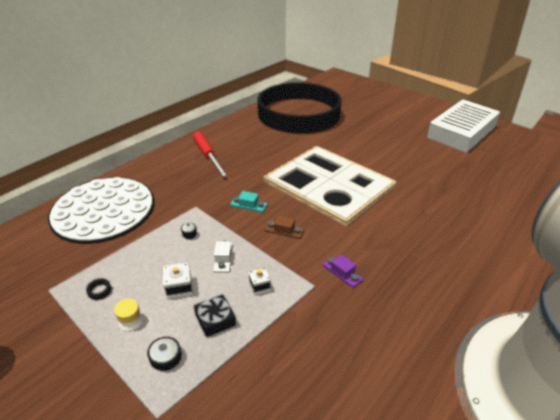

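Top view: the mat holds the ring (166,152), small lens (244,152), yellow part (163,189), large motor (203,190), silver bracket (244,191), large lens (161,228), fan (201,229) and small motor (239,232). Pockets are fan (357,169), bracket (393,171), lens (356,214) and motor (392,215). The side view agrees.

Candidates:
- **Lens:** (161,228) vs (244,152). The larger one is at (161,228).
- **Motor:** (203,190) vs (239,232). The smaller one is at (239,232).
- **Bracket:** silver (244,191) vs turquoise, brown and purple off the mat. Silver fits.

I'll confirm in one crop.

```bash
cat > meas.py <<'E'
from h import *
f=grab("top"); im=f["pixels"]; s=grab("side")
m=cv2.resize(im[120:265,130:275],None,fx=4,fy=4,interpolation=cv2.INTER_CUBIC)
cv2.imwrite("pics/crop1.png",m)
# things on mat: differ from mat colour
mat=np.median(im[165:180,180:190].reshape(-1,3),0); print("mat",mat)
def show(name,mask,x0,y0,z,sc=4):
    cs,_=cv2.findContours(mask,cv2.RETR_LIST,cv2.CHAIN_APPROX_NONE)
    for c in cs:
        if cv2.contourArea(c)<60*sc: continue
        p=(c.reshape(-1,2)+.5)/sc-.5+[x0,y0]
        w=ray(f,p,z)[:,:2].astype(np.float32)
        (cx,cy),(a,b),an=cv2.minAreaRect(w)
        print(name,p.mean(0).round(1),"ctr",round(cx,1),round(cy,1),"size",round(a,1),round(b,1),"ang",round(an,1))
L=lambda x:cv2.resize(x,None,fx=4,fy=4,interpolation=cv2.INTER_CUBIC)
c=im[128:258,142:270]
d=np.abs(c.astype(int)-mat).max(2).clip(0,255).astype(np.uint8)
show("mat",(L(cv2.GaussianBlur(d,(0,0),.5))>45).astype(np.uint8),142,128,15)
g=cv2.cvtColor(im,cv2.COLOR_BGR2GRAY)[143:242,336:414]
show("tray",(L(g)<105).astype(np.uint8),336,143,10)
E
python3 meas.py
```

```text
mat [176. 182. 188.]
mat [181.9 256.2] ctr 386.7 256.7 size 10.1 197.2 ang 0.2
mat [201.5 236. ] ctr 431.5 210.4 size 14.2 12.7 ang 77.7
mat [195.2 235.1] ctr 434.0 225.6 size 12.2 11.7 ang 44.9
mat [244.7 235.5] ctr 433.2 109.0 size 9.3 25.5 ang 58.2
mat [206.3 231. ] ctr 444.5 199.9 size 11.8 13.3 ang 45.3
mat [191.5 229.4] ctr 448.5 236.5 size 11.4 14.8 ang 52.0
mat [205.7 224.3] ctr 460.8 202.2 size 11.9 12.1 ang 12.8
mat [160.6 227.2] ctr 452.8 309.8 size 38.6 37.5 ang 0.6
mat [199.9 220.5] ctr 469.0 216.8 size 14.0 11.1 ang 60.3
mat [162.4 228.1] ctr 451.4 305.9 size 47.4 52.6 ang 0.1
mat [199.5 228.3] ctr 447.4 214.1 size 58.9 53.7 ang 68.5
mat [247.3 195.8] ctr 526.4 103.4 size 8.1 32.2 ang 42.3
mat [210.  195.9] ctr 526.7 191.3 size 13.9 43.1 ang 53.7
mat [164.5 189.8] ctr 542.4 300.5 size 49.9 35.9 ang 57.4
mat [268.3 218. ] ctr 476.6 56.5 size 9.4 189.4 ang 89.9
mat [245.4 156.1] ctr 620.5 108.6 size 18.6 27.9 ang 22.8
mat [166.4 152.2] ctr 632.4 298.4 size 22.6 22.5 ang 89.2
mat [166.3 152.2] ctr 632.7 298.9 size 43.7 39.2 ang 51.4
mat [254.5 128.1] ctr 688.3 88.1 size 72.9 3.7 ang 89.6
mat [142.4 141.4] ctr 658.6 357.3 size 70.7 6.2 ang 1.7
tray [391.9 214.7] ctr 481.1 -238.9 size 38.5 39.0 ang 89.0
tray [386.2 234.2] ctr 464.5 -197.3 size 186.5 92.8 ang 89.6
tray [356.  213.6] ctr 484.1 -152.2 size 55.5 56.0 ang 61.1
tray [356.8 169.3] ctr 589.7 -156.6 size 61.2 60.9 ang 87.4
tray [392.6 170.6] ctr 587.0 -242.6 size 38.7 82.8 ang 88.2
tray [369.7 145.4] ctr 631.7 -200.3 size 45.4 189.3 ang 0.2
```

View pics/crop1.png

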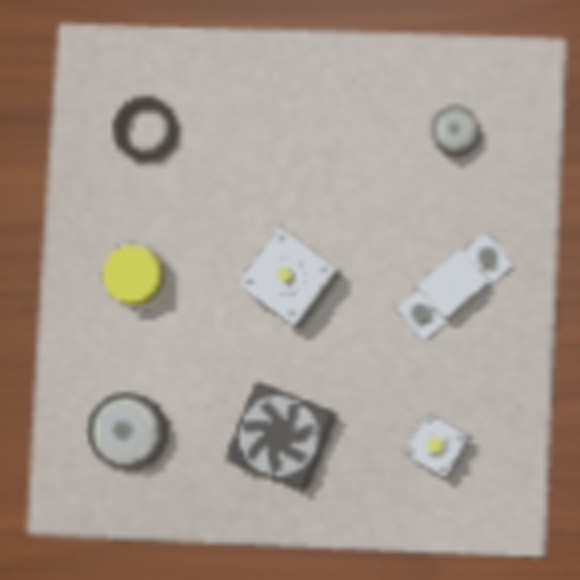

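The crop confirms it. The large lens is at (126,431), about 78 px across against about 48 px for the small lens. The small motor is at (438,447), about 42 px a side against about 70 px for the large one. The silver bracket is at (455,286) with studs at (488,258) and (422,314), and the fan is at (281,437).

Next I'll take finer centres and angles and cross-check them with the side view.

```bash
cat >> h.py <<'E'
from scipy.spatial.transform import Rotation as Ro
def go(x,y,z,yaw=None,sym=180):
    """print shift (cm, present tool axes), then turn about tool z (deg) that brings tool y to yaw"""
    s=robot.read_state(); M=Ro.from_quat(s["ee_rot"]).as_matrix()
    d=M.T@(np.array([x,y,z])-s["eef_pos"])/10
    now=np.degrees(np.arctan2(M[1,1],M[0,1])); out=""
    if yaw is not None:
        t=-(yaw-now); t=(t+sym/2)%sym-sym/2; out=f"turn wz {t:.1f}"
    print("t",round(s["clock"],1),"shift",d.round(2),out,"| pos",s["eef_pos"].round(1),"yaw",round(now,1),"w",round(s["gripper_width"],1),"gf",round(s["grasp_force"],1),"F",s["wrist_force"].round(1),"j6",round(s["joints"][5],2))
E
cat > m2.py <<'E'
from h import *
f=grab("top"); s=grab("side"); im=f["pixels"]
L=lambda x:cv2.resize(x,None,fx=4,fy=4,interpolation=cv2.INTER_CUBIC)
g=cv2.cvtColor(im,cv2.COLOR_BGR2GRAY)
def rect(n,box,thr,z,bright):
    x0,y0,x1,y1=box; G=L(g[y0:y1,x0:x1]); m=((G>thr) if bright else (G<thr)).astype(np.uint8)
    c=max(cv2.findContours(m,cv2.RETR_EXTERNAL,cv2.CHAIN_APPROX_NONE)[0],key=cv2.contourArea)
    p=(c.reshape(-1,2)+.5)/4-.5+[x0,y0]; w=ray(f,p,z)[:,:2].astype(np.float32)
    r=cv2.minAreaRect(w); print(n,"ctr",np.round(r[0],1),"size",np.round(r[1],1),"ang",round(r[2],1),"sidepx",proj(s,[[*r[0],z]]).round(0))
print("white",g[229:232,233:238].max(),"mat",np.median(g[165:180,180:190]))
rect("fan",(185,212,217,246),95,28,False)
rect("motor",(228,220,250,244),200,33,True)
rect("bracket",(228,176,262,208),200,24,True)
rect("lens",(148,214,176,243),100,24,False)
# by hand from crop: features
u=lambda a:(np.array(a)+.5)/4-.5+[130,120]
print("studs",ray(f,u([[488,258],[422,314]]),16).round(1))
print("pinion",ray(f,u([[435,445]]),43).round(1),"fanhub",ray(f,u([[281,434]]),28).round(1),"lensapex",ray(f,u([[123,430]]),31).round(1))
print("fancorners",ray(f,u([[258,384],[337,407],[228,460],[306,490]]),28).round(1)[:,:2].tolist())
cv2.imwrite("pics/side1.png",cv2.resize(s["pixels"][200:380,100:320],None,fx=3,fy=3,interpolation=cv2.INTER_CUBIC))
E
python3 m2.py
```

```text
white 206 mat 183.0
fan ctr [442.3 197.1] size [20.2 48.9] ang 74.0 sidepx [[227. 305.]]
motor ctr [443.9 122.9] size [23.4 23.9] ang 59.7 sidepx [[260. 275.]]
bracket ctr [538.9 114.6] size [23.2 65. ] ang 39.8 sidepx [[222. 249.]]
lens ctr [448.1 292. ] size [22.  42.4] ang 74.4 sidepx [[175. 344.]]
studs [[554.1  93.6  16. ]
 [521.2 132.4  16. ]]
pinion [[443.2 122.2  43. ]] fanhub [[450.2 213.6  28. ]] lensapex [[452.5 306.6  31. ]]
fancorners [[479.4, 227.4], [465.9, 180.8], [435.0, 244.7], [417.6, 198.7]]
```

View pics/side1.png

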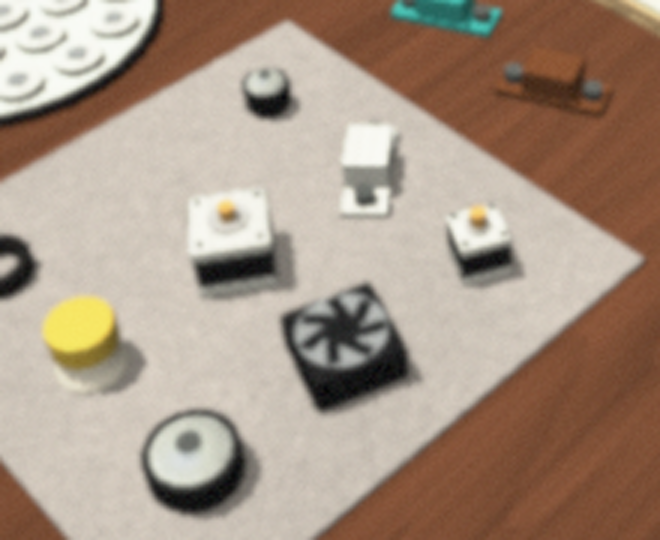

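The side crop agrees: pinion at full-frame (259,272), fan top at about (215,310) and lens at (163,351). I'll follow the listed order, fan first.

Run:
```python
from h import *
s=grab("side"); print(proj(s,[[449.8,213.2,28],[443.3,122.3,43],[452.2,306.5,31],[538,113.3,28]]).round(1))
go(450,213,160,73)
```

```text
[[215.3 308.6]
 [260.  270.2]
 [163.7 346.4]
 [223.1 247.3]]
t 0.3 shift [-31.96 -24.31  14.38] turn wz -7.7 | pos [261.5 567.6 303.7] yaw 65.3 w 84.5 gf 0.0 F [ 0.3  0.7 -0.1] j6 -0.1
```

>>> step_arm([
  [7.5, [-2.9, -2.2, 1.3], [0, 0, 0]],
  [7.5, [-2.9, -2.2, 1.3], [0, 0, 0]],
  [7.5, [-2.9, -2.2, 1.3], [0, 0, 0]],
  [7.5, [-2.9, -2.2, 1.3], [0, 0, 0]],
  [7.5, [-2.9, -2.2, 1.3], [0, 0, 0]],
  [7.5, [-2.9, -2.2, 1.3], [0, 0, 0]],
  [7.5, [-2.9, -2.2, 1.3], [0, 0, 0]],
  [7.5, [-2.9, -2.2, 1.3], [0, 0, 0]],
  [7.5, [-2.9, -2.2, 1.3], [0, 0, 0]],
  [7.5, [-2.9, -2.2, 1.3], [0, 0, 0]],
  [7.5, [-2.9, -2.2, 1.3], [0, 0, 0]],
  [7.5, [0, 0, 0], [0, 0, -7.7]],
])

```text
clock: 1.55
eef_pos: [451.4, 211.2, 159.6]
ee_rot: [0.15, 0.989, -0.001, -0.0]
wrist_force: [0.1, -0.0, 0.2]
gripper_width: 75.1
grasp_force: 0.0
```

Run:
```python
from h import *
go(450,213,86,73)
```

```text
t 1.6 shift [0.18 0.14 7.36] turn wz -0.2 | pos [451.4 211.2 159.6] yaw 72.8 w 75.1 gf 0.0 F [ 0.1 -0.   0.2] j6 -0.95
```

>>> step_arm([
  [7.0, [0.1, 0.1, 2.0], [0, 0, 0]],
  [7.0, [0.1, 0, 2.2], [0, 0, 0]],
  [7.0, [0, 0, 1.5], [0, 0, 0]],
  [7.0, [0, 0, 0.7], [0, 0, 0]],
  [7.0, [0, 0, 0], [0, 0, 0]],
])

```text
clock: 2.05
eef_pos: [448.2, 215.8, 96.4]
ee_rot: [0.148, 0.989, -0.0, -0.001]
wrist_force: [-0.1, -0.1, 1.0]
gripper_width: 69.9
grasp_force: 0.0
```

Run:
```python
from h import *
s=grab("side"); go(450,213,86,73)
e=robot.read_state(); M=Ro.from_quat(e["ee_rot"]).as_matrix(); p=e["eef_pos"]
# marks: inner tip points if tip is 73 ahead or 65 ahead
im=cv2.resize(s["pixels"][200:400,110:330],None,fx=3,fy=3,interpolation=cv2.INTER_CUBIC)
for a,c in((73,(0,0,255)),(63,(255,0,255))):
  for sy in(-1,1):
    for sx in(-11,11):
      q=proj(s,[p+M@np.array([sx,sy*35,a])])[0]; q=((q-[110,200]+.5)*3-.5).astype(int); cv2.circle(im,tuple(int(v) for v in q),3,c,-1)
cv2.imwrite("pics/s2.png",im)
```

```text
t 2.1 shift [-0.24 -0.23  1.09] turn wz -0.0 | pos [448.4 215.9  96.9] yaw 73.0 w 69.8 gf 0.0 F [0. 0. 0.] j6 -0.94
```

View pics/s2.png

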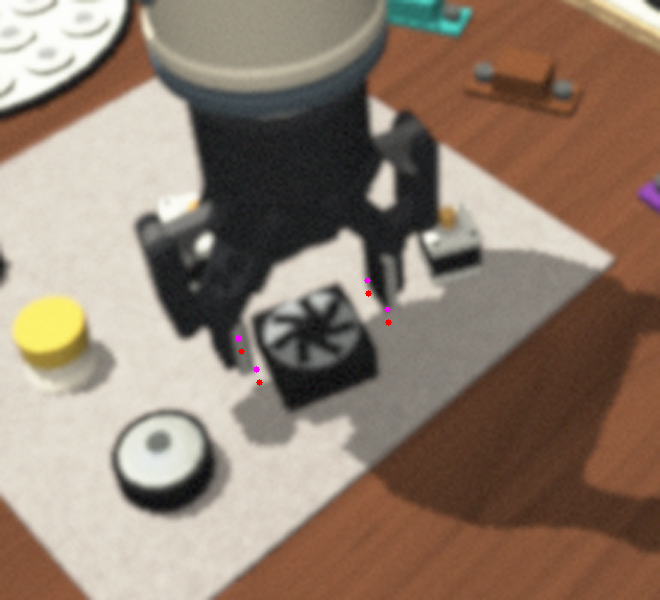

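The image shows the fan at (315,345) between the pads at (245,345) and (388,275). The tips sit near the 63–65 mm marks, so they draw back about 8 mm at this opening. The path is clear, so I'll descend and close.

>>> step_arm([
  [7.0, [-0.2, -0.2, 0.6], [0, 0, 0]],
  [7.0, [0, 0, 0.6], [0, 0, 0]],
  [7.0, [0, 0, 0], [0, 0, 0]],
  [4.0, [0, 0, 0], [0, 0, 0]],
  [4.0, [0, 0, 0], [0, 0, 0]],
  [4.0, [0, 0, 0], [0, 0, 0]],
  [4.0, [0, 0, 0], [0, 0, 0]],
  [4.0, [0, 0, 0], [0, 0, 0]],
])

```text
clock: 2.9
eef_pos: [449.8, 213.4, 85.3]
ee_rot: [0.148, 0.989, 0.0, 0.0]
wrist_force: [-1.1, -1.5, 6.7]
gripper_width: 48.7
grasp_force: 60.1
```

Run:
```python
from h import *
go(590,-156.5,160,87.6)
```

```text
t 2.9 shift [-24.24 -31.26  -7.46] turn wz -14.6 | pos [449.8 213.4  85.3] yaw 73.0 w 48.7 gf 60.1 F [-1.1 -1.5  6.7] j6 -0.95
```

>>> step_arm([
  [4.0, [0, 0, -1.5], [0, 0, 0]],
  [4.0, [0, 0, -3], [0, 0, 0]],
  [4.0, [-1, -1.3, -3], [0, 0, 0]],
  [4.0, [-2.6, -3.3, 0], [0, 0, 0]],
  [4.0, [-2.6, -3.3, 0], [0, 0, 0]],
  [4.0, [-2.6, -3.3, 0], [0, 0, 0]],
  [4.0, [-2.6, -3.3, 0], [0, 0, 0]],
  [4.0, [-2.6, -3.3, 0], [0, 0, 0]],
  [4.0, [-2.6, -3.3, 0], [0, 0, 0]],
  [4.0, [-2.6, -3.3, 0], [0, 0, 0]],
  [4.0, [-2.6, -3.3, 0], [0, 0, -7.3]],
  [4.0, [-1.5, -2.5, 0], [0, 0, -7.3]],
])

```text
clock: 4.1
eef_pos: [588.3, -145.1, 160.1]
ee_rot: [0.019, 1.0, -0.0, 0.0]
wrist_force: [0.0, -0.1, -1.4]
gripper_width: 48.8
grasp_force: 62.1
```

Run:
```python
from h import *
f=grab("top","t3.png"); f=grab("side"); go(590,-156.5,88.5,87.6)
c=cv2.resize(f["pixels"][90:270,230:430],None,fx=3,fy=3); cv2.imwrite("pics/s3.png",c)
```

```text
t 4.2 shift [-0.15 -1.04  7.16] turn wz 0.1 | pos [ 588.8 -146.   160.1] yaw 87.7 w 48.2 gf 62.0 F [-0.2  0.4 -1.9] j6 -1.87
```

View pics/s3.png

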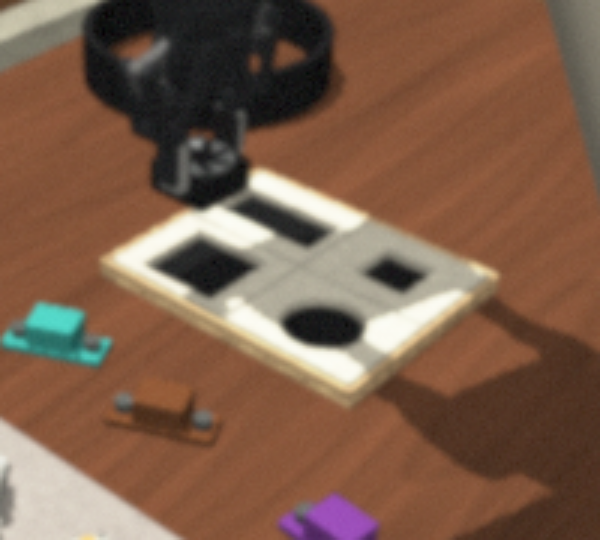

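The fan is held level above the tray with all pockets visible: fan about (203,265), bracket (282,220), motor (396,273), lens (322,327). I'll cross-check the pocket centres in this view.

```bash
cat > pk.py <<'E'
from h import *
f=grab("side")
u=lambda a:(np.array(a,float)+.5)/3-.5+[230,90]
for n,c in(("fan",[[148,263],[208,235],[258,265],[207,297]]),("br",[[228,204],[254,193],[332,230],[313,246]]),("mot",[[364,273],[393,255],[428,272],[400,291]]),("lens",[[280,326],[364,326],[322,304],[322,347]])):
    for z in (10,): w=ray(f,u(c),z)[:,:2]; print(n,w.mean(0).round(1),w.round(0).tolist())
E
python3 pk.py
```

```text
fan [ 591.8 -157.4] [[624.0, -132.0], [615.0, -189.0], [563.0, -182.0], [565.0, -127.0]]
br [ 588.7 -245. ] [[631.0, -234.0], [626.0, -261.0], [550.0, -256.0], [547.0, -229.0]]
mot [ 482.1 -240. ] [[499.0, -224.0], [496.0, -258.0], [465.0, -256.0], [468.0, -222.0]]
lens [ 485.5 -151.9] [[507.0, -133.0], [464.0, -170.0], [500.0, -173.0], [472.0, -132.0]]
```

Both views agree to about 2 mm. Lowering the fan.

>>> step_arm([
  [4.0, [-0.2, -1.1, 2], [0, 0, 0]],
  [4.0, [0, 0, 2], [0, 0, 0]],
  [4.0, [0, 0, 1.5], [0, 0, 0]],
  [4.0, [0, 0, 0.7], [0, 0, 0]],
  [4.0, [0, 0, 0], [0, 0, 0]],
  [4.0, [0, 0, 0], [0, 0, 0]],
])

```text
clock: 4.85
eef_pos: [589.3, -153.3, 98.4]
ee_rot: [0.021, 1.0, -0.0, 0.0]
wrist_force: [-0.2, -0.8, -0.0]
gripper_width: 48.7
grasp_force: 62.0
```

Run:
```python
from h import *
go(590.5,-157,88.4,87.6)
```

```text
t 4.8 shift [-0.14 -0.37  1.  ] turn wz -0.0 | pos [ 589.3 -153.3   98.4] yaw 87.6 w 48.7 gf 62.0 F [-0.2 -0.8 -0. ] j6 -1.88
```

>>> step_arm([
  [4.0, [-0.1, -0.4, 0], [0, 0, 0]],
  [4.0, [0, 0, 0.3], [0, 0, 0]],
  [4.0, [0, 0, 0.3], [0, 0, 0]],
  [4.0, [0, 0, 0.2], [0, 0, 0]],
  [4.0, [0, 0, 0.1], [0, 0, 0]],
  [4.0, [0, 0, 0.1], [0, 0, 0]],
  [4.0, [0, 0, 0], [0, 0, 0]],
  [4.0, [0, 0, 0], [0, 0, 0]],
])

```text
clock: 5.65
eef_pos: [589.7, -157.5, 88.4]
ee_rot: [0.021, 1.0, -0.0, -0.0]
wrist_force: [-2.7, 1.5, 9.2]
gripper_width: 49.0
grasp_force: 63.1
```

There is light contact (9 N), so I'll release and retreat.

>>> step_arm([
  [5.6, [0, 0, 0], [0, 0, 0]],
  [5.8, [0, 0, 0], [0, 0, 0]],
  [6.2, [0, 0, 0], [0, 0, 0]],
  [6.5, [0, 0, 0], [0, 0, 0]],
  [6.5, [0, 0, -1], [0, 0, 0]],
  [6.5, [0, 0, -2.5], [0, 0, 0]],
  [6.5, [0, 0, -4], [0, 0, 0]],
  [6.5, [0, 0, -1], [0, 0, 0]],
])

```text
clock: 6.45
eef_pos: [591.2, -158.1, 177.2]
ee_rot: [0.021, 1.0, -0.001, 0.002]
wrist_force: [0.2, -0.3, 0.3]
gripper_width: 65.0
grasp_force: 0.0
```

Run:
```python
from h import *
go(443.5,122.5,172,59.7,90)
go(443.5,122.5,172,59.7)
```

```text
t 6.5 shift [15.96 27.4   0.39] turn wz 27.9 | pos [ 591.2 -158.1  177.2] yaw 87.6 w 65.0 gf 0.0 F [ 0.2 -0.3  0.3] j6 -1.89
t 6.5 shift [15.96 27.4   0.39] turn wz 27.9 | pos [ 591.2 -158.1  177.2] yaw 87.6 w 65.0 gf 0.0 F [ 0.2 -0.3  0.3] j6 -1.89
```

>>> step_arm([
  [5.5, [1, 1.7, 0], [0, 0, 0]],
  [5.5, [2.1, 3.6, 0], [0, 0, 0]],
  [5.5, [2.1, 3.6, 0], [0, 0, 0]],
  [5.5, [2.1, 3.6, 0], [0, 0, 0]],
  [5.5, [2.1, 3.6, 0], [0, 0, 0]],
  [5.5, [2.1, 3.6, 0], [0, 0, 0]],
  [5.5, [2.1, 3.6, 0], [0, 0, 0]],
  [5.5, [2.3, 4.1, 0.4], [0, 0, 7]],
  [5.5, [0, 0, 0], [0, 0, 7]],
  [5.5, [0, 0, 0], [0, 0, 7]],
  [5.5, [0, 0, 0], [0, 0, 7]],
  [5.5, [0, 0, 0], [0, 0, 0]],
])

```text
clock: 7.65
eef_pos: [443.4, 121.9, 169.3]
ee_rot: [0.262, 0.965, 0.0, 0.0]
wrist_force: [-0.4, -0.8, -0.5]
gripper_width: 55.1
grasp_force: 0.0
```

Run:
```python
from h import *
f=grab("side"); go(443.5,122.5,89,59.7)
c=cv2.resize(f["pixels"][90:270,230:430],None,fx=3,fy=3); cv2.imwrite("pics/s4.png",c)
```

```text
t 7.7 shift [0.03 0.07 8.02] turn wz 0.2 | pos [443.4 121.8 169.2] yaw 59.9 w 54.9 gf 0.0 F [-0.   0.6 -1. ] j6 -0.91
```

View pics/s4.png

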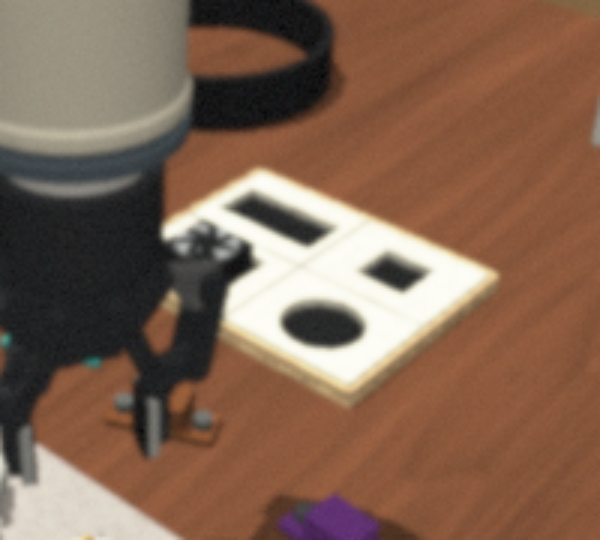

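The fan shows at (210,245) in its pocket, partly hidden by a finger. Descending on the small motor.

>>> step_arm([
  [5.5, [0, 0.1, 1.5], [0, 0, 0]],
  [5.5, [0, 0, 2.5], [0, 0, 0]],
  [5.5, [0, 0, 2.3], [0, 0, 0]],
  [5.5, [0, 0, 1.2], [0, 0, 0]],
  [5.5, [0, 0, 0.6], [0, 0, 0]],
  [5.5, [0, 0, 0], [0, 0, 0]],
  [2, [0, 0, 0], [0, 0, 0]],
  [2, [0, 0, 0], [0, 0, 0]],
  [2, [0, 0, 0], [0, 0, 0]],
  [2, [0, 0, 0], [0, 0, 0]],
  [2, [0, 0, 0], [0, 0, 0]],
  [2, [0, 0, 0], [0, 0, 0]],
])

```text
clock: 8.9
eef_pos: [444.2, 122.6, 88.9]
ee_rot: [0.261, 0.965, 0.0, 0.001]
wrist_force: [-1.3, 0.3, 8.6]
gripper_width: 26.8
grasp_force: 58.9
```

Run:
```python
from h import *
go(481.5,-239.5,160,87.6)
```

```text
t 8.9 shift [-21.45 -29.41  -7.11] turn wz -27.8 | pos [444.2 122.6  88.9] yaw 59.8 w 26.8 gf 58.9 F [-1.3  0.3  8.6] j6 -0.9
```

>>> step_arm([
  [2, [0, 0, -1.5], [0, 0, 0]],
  [2, [0, 0, -3], [0, 0, 0]],
  [2, [-1.5, -2, -2.6], [0, 0, 0]],
  [2, [-2.5, -3.4, 0], [0, 0, 0]],
  [2, [-2.5, -3.4, 0], [0, 0, 0]],
  [2, [-2.5, -3.4, 0], [0, 0, 0]],
  [2, [-2.5, -3.4, 0], [0, 0, 0]],
  [2, [-2.5, -3.4, 0], [0, 0, 0]],
  [2, [-2.5, -3.4, 0], [0, 0, 0]],
  [2, [-2.5, -3.4, 0], [0, 0, 0]],
  [2, [-2.5, -3.6, 0], [0, 0, -7]],
  [2, [0, 0, 0], [0, 0, -7]],
])

```text
clock: 10.1
eef_pos: [482.5, -244.8, 159.9]
ee_rot: [0.14, 0.99, -0.001, 0.002]
wrist_force: [0.2, 0.3, -0.9]
gripper_width: 26.5
grasp_force: 59.8
```

Run:
```python
from h import *
go(481.5,-239.5,100,87.6)
```

```text
t 10.1 shift [0.27 0.49 5.99] turn wz -13.7 | pos [ 482.5 -244.8  159.9] yaw 73.9 w 26.5 gf 59.8 F [ 0.2  0.3 -0.9] j6 -1.87
```

>>> step_arm([
  [2, [0.3, 0.4, 0], [0, 0, -6.8]],
  [2, [0, 0, 0], [0, 0, -6.8]],
  [2, [0, 0, 1.5], [0, 0, 0]],
  [2, [0, 0, 2], [0, 0, 0]],
  [2, [0, 0, 1.5], [0, 0, 0]],
  [2, [0, 0, 0.7], [0, 0, 0]],
  [2, [0, 0, 0], [0, 0, 0]],
  [2, [0, 0, 0], [0, 0, 0]],
])

```text
clock: 10.9
eef_pos: [480.0, -235.2, 102.6]
ee_rot: [0.023, 1.0, -0.0, 0.0]
wrist_force: [0.4, 0.7, -0.5]
gripper_width: 26.9
grasp_force: 59.8
```

Run:
```python
from h import *
f=grab("side"); go(481.5,-239.5,91.9,87.6)
c=cv2.resize(f["pixels"][90:270,230:430],None,fx=3,fy=3); cv2.imwrite("pics/s5.png",c)
```

```text
t 10.9 shift [-0.16 -0.42  1.09] turn wz -0.2 | pos [ 480.1 -235.2  102.8] yaw 87.4 w 26.7 gf 59.8 F [ 0.5 -0.2 -0.9] j6 -2.09
```

View pics/s5.png

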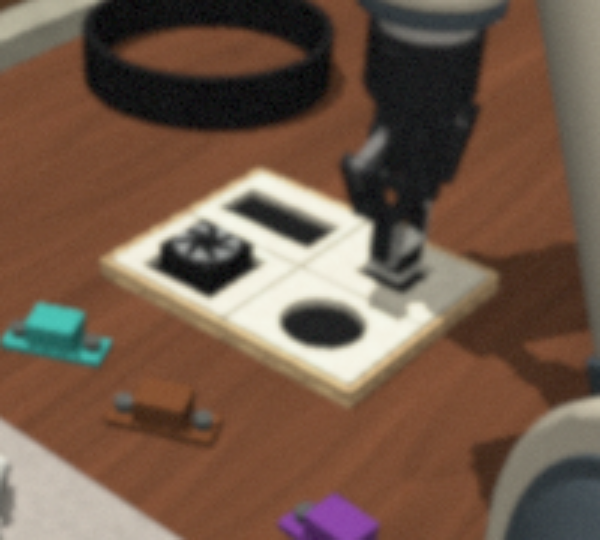

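The fan sits flat in its pocket at (205,255). The motor hangs over its pocket at (400,262). I'll correct the 4 mm offset and lower it.

>>> step_arm([
  [2, [-0.1, -0.4, 0], [0, 0, 0]],
  [2, [0, 0, 0.4], [0, 0, 0]],
  [2, [0, 0, 0.3], [0, 0, 0]],
  [2, [0, 0, 0.2], [0, 0, 0]],
  [2, [0, 0, 0.1], [0, 0, 0]],
  [2, [0, 0, 0.1], [0, 0, 0]],
  [2, [0, 0, 0], [0, 0, 0]],
  [2, [0, 0, 0], [0, 0, 0]],
])

```text
clock: 11.75
eef_pos: [480.4, -238.9, 91.9]
ee_rot: [0.023, 1.0, -0.0, 0.0]
wrist_force: [-5.9, 2.5, 23.6]
gripper_width: 26.4
grasp_force: 62.8
```

>>> step_arm([
  [2, [0, 0, -0.05], [0, 0, 0]],
  [3.5, [0, 0, 0], [0, 0, 0]],
  [4, [0, 0, 0], [0, 0, 0]],
  [4.5, [0, 0, 0], [0, 0, 0]],
  [4.5, [0, 0, -1], [0, 0, 0]],
  [4.5, [0, 0, -2.5], [0, 0, 0]],
  [4.5, [0, 0, -4], [0, 0, 0]],
  [6, [0, 0, -1], [0, 0, 0]],
  [6, [0, 0, 0], [0, 0, 0]],
])

```text
clock: 12.65
eef_pos: [481.3, -239.5, 178.6]
ee_rot: [0.023, 1.0, -0.001, 0.002]
wrist_force: [0.2, 0.3, -0.8]
gripper_width: 60.0
grasp_force: 0.0
```

Run:
```python
from h import *
go(452.2,306.5,170,60)
```

```text
t 12.7 shift [ 5.43 54.41  0.74] turn wz 27.4 | pos [ 481.3 -239.5  178.6] yaw 87.4 w 60.0 gf 0.0 F [ 0.2  0.3 -0.8] j6 -2.1
```

The lens is round, so no turn is needed.

>>> step_arm([
  [7, [0.4, 3.5, 0], [0, 0, 0]],
  [7, [0.4, 4.6, 0], [0, 0, 0]],
  [7, [0.4, 4.6, 0], [0, 0, 0]],
  [7, [0.4, 4.6, 0], [0, 0, 0]],
  [7, [0.4, 4.6, 0], [0, 0, 0]],
  [7, [0.5, 4.6, 0], [0, 0, 0]],
  [7, [0.5, 4.6, 0], [0, 0, 0]],
  [7, [0.5, 4.6, 0], [0, 0, 0]],
  [7, [0.5, 4.6, 0], [0, 0, 0]],
  [7, [0.5, 4.6, 0], [0, 0, 0]],
  [7, [0.5, 4.6, 0], [0, 0, 0]],
  [7, [0.5, 4.6, 0.7], [0, 0, 0]],
])

```text
clock: 13.85
eef_pos: [450.0, 305.9, 169.1]
ee_rot: [0.023, 1.0, -0.0, -0.0]
wrist_force: [0.6, -0.5, -0.8]
gripper_width: 70.0
grasp_force: 0.0
```

>>> step_arm([
  [7, [0, 0, 0], [0, 0, 0]],
  [7, [0, 0, 0], [0, 0, 0]],
])

```text
clock: 14.05
eef_pos: [449.7, 304.5, 168.4]
ee_rot: [0.022, 1.0, -0.001, -0.001]
wrist_force: [-0.7, 0.1, -1.2]
gripper_width: 69.7
grasp_force: 0.0
```

Run:
```python
from h import *
go(452.2,306.5,84.5,87.6)
```

```text
t 14.1 shift [-0.25  0.22  8.39] turn wz -0.1 | pos [449.7 304.5 168.4] yaw 87.5 w 69.7 gf 0.0 F [-0.7  0.1 -1.2] j6 -1.04
```

>>> step_arm([
  [7, [-0.2, 0.2, 1.5], [0, 0, 0]],
  [7, [0, 0, 2.5], [0, 0, 0]],
  [7, [0, 0, 2.5], [0, 0, 0]],
  [7, [0, 0, 1.3], [0, 0, 0]],
  [7, [0, 0, 0.7], [0, 0, 0]],
  [7, [0, 0, 0], [0, 0, 0]],
  [4, [0, 0, 0], [0, 0, 0]],
  [4, [0, 0, 0], [0, 0, 0]],
  [4, [0, 0, 0], [0, 0, 0]],
  [4, [0, 0, 0], [0, 0, 0]],
  [4, [0, 0, 0], [0, 0, 0]],
])

```text
clock: 15.15
eef_pos: [453.0, 305.9, 85.8]
ee_rot: [0.023, 1.0, 0.0, 0.001]
wrist_force: [-1.4, -3.4, 11.2]
gripper_width: 42.9
grasp_force: 59.4
```

Run:
```python
from h import *
go(484.8,-152,160,87.6)
```

```text
t 15.2 shift [ -5.28 -45.59  -7.44] turn wz -0.2 | pos [453.  305.9  85.8] yaw 87.4 w 42.9 gf 59.4 F [-1.4 -3.4 11.2] j6 -1.04
```

The grip reads 42.9 mm, a little narrower than the usual 1.4 mm bias explains. I'll look before lifting.

Run:
```python
from h import *
f=grab("side"); go(452.2,306.5,84.5,87.6)
cv2.imwrite("pics/s6.png",cv2.resize(f["pixels"][260:400,90:270],None,fx=4,fy=4,interpolation=cv2.INTER_CUBIC))
```

```text
t 15.2 shift [0.09 0.05 0.13] turn wz -0.2 | pos [453.1 305.9  85.8] yaw 87.4 w 42.8 gf 59.4 F [-1.2 -2.5 11.3] j6 -1.04
```

View pics/s6.png

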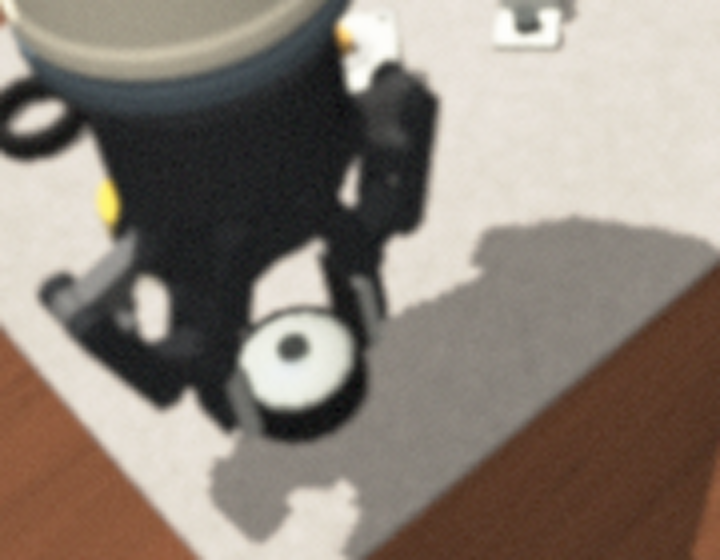

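The dome apex at (292,347) is exactly where expected, and the lens is centred between the pads. I'll do a gentle trial lift.

>>> step_arm([
  [4, [0, 0, -0.3], [0, 0, 0]],
  [4, [0, 0, -0.4], [0, 0, 0]],
  [4, [0, 0, -0.5], [0, 0, 0]],
  [4, [0, 0, -0.3], [0, 0, 0]],
  [4, [0, 0, 0], [0, 0, 0]],
  [4, [0, 0, 0], [0, 0, 0]],
])

```text
clock: 15.8
eef_pos: [452.7, 305.8, 99.6]
ee_rot: [0.023, 1.0, 0.0, 0.0]
wrist_force: [0.0, 0.2, -0.3]
gripper_width: 43.0
grasp_force: 60.9
```

Run:
```python
from h import *
f=grab("side"); go(484.8,-152,160,87.6)
cv2.imwrite("pics/s7.png",cv2.resize(f["pixels"][260:400,90:270],None,fx=4,fy=4,interpolation=cv2.INTER_CUBIC))
```

```text
t 15.8 shift [ -5.32 -45.58  -6.06] turn wz -0.2 | pos [452.6 305.8  99.4] yaw 87.4 w 43.1 gf 60.9 F [-0.3 -0.6 -1.7] j6 -1.04
```

View pics/s7.png

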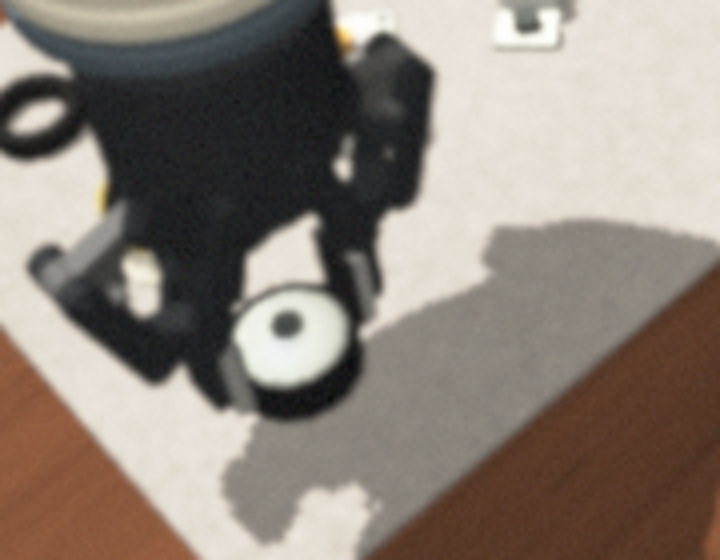

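The lens rose level, with its apex at (287,323). Carrying it to its pocket.

>>> step_arm([
  [4, [0, -0.5, -2], [0, 0, 0]],
  [4, [-0.3, -2, -2], [0, 0, 0]],
  [4, [-0.5, -3.6, -1], [0, 0, 0]],
  [4, [-0.5, -4.5, 0], [0, 0, 0]],
  [4, [-0.5, -4.5, 0], [0, 0, 0]],
  [4, [-0.5, -4.5, 0], [0, 0, 0]],
  [4, [-0.5, -4.5, 0], [0, 0, 0]],
  [4, [-0.5, -4.5, 0], [0, 0, 0]],
  [4, [-0.5, -4.5, 0], [0, 0, 0]],
  [4, [-0.5, -4.5, 0], [0, 0, 0]],
  [4, [-0.5, -4.5, 0], [0, 0, 0]],
  [4, [-0.5, -3.5, 0], [0, 0, 0]],
])

```text
clock: 17.05
eef_pos: [484.4, -154.7, 149.4]
ee_rot: [0.024, 1.0, -0.0, -0.0]
wrist_force: [0.5, 0.4, -0.5]
gripper_width: 43.1
grasp_force: 61.2
```

>>> step_arm([
  [4, [0, 0, 0], [0, 0, 0]],
  [4, [0, 0, 1.5], [0, 0, 0]],
  [4, [0, 0, 1.5], [0, 0, 0]],
  [4, [0, 0, 0.5], [0, 0, 0]],
  [4, [0, 0, 0], [0, 0, 0]],
  [4, [0, 0, 0], [0, 0, 0]],
])

```text
clock: 17.65
eef_pos: [484.7, -151.9, 114.8]
ee_rot: [0.023, 1.0, -0.0, 0.0]
wrist_force: [-0.3, -0.0, -0.7]
gripper_width: 43.0
grasp_force: 61.2
```

Run:
```python
from h import *
go(484.8,-152,88.8,87.6)
```

```text
t 17.6 shift [-0.01 -0.01  2.6 ] turn wz -0.2 | pos [ 484.7 -151.9  114.8] yaw 87.4 w 43.0 gf 61.2 F [-0.3 -0.  -0.7] j6 -1.95
```

>>> step_arm([
  [4, [0, 0, 0.8], [0, 0, 0]],
  [4, [0, 0, 0.7], [0, 0, 0]],
  [4, [0, 0, 0.4], [0, 0, 0]],
  [4, [0, 0, 0.3], [0, 0, 0]],
  [4, [0, 0, 0.2], [0, 0, 0]],
  [4, [0, 0, 0.1], [0, 0, 0]],
  [4, [0, 0, 0.05], [0, 0, 0]],
  [4, [0, 0, 0], [0, 0, 0]],
  [4, [0, 0, 0], [0, 0, 0]],
])

```text
clock: 18.55
eef_pos: [484.7, -152.2, 89.1]
ee_rot: [0.023, 1.0, -0.0, 0.0]
wrist_force: [0.5, -0.1, -0.5]
gripper_width: 42.8
grasp_force: 61.3
```

>>> step_arm([
  [4, [0, 0, 0.04], [0, 0, 0]],
  [4, [0, 0, 0], [0, 0, 0]],
  [4, [0, 0, 0], [0, 0, 0]],
])

```text
clock: 18.85
eef_pos: [484.7, -152.2, 88.9]
ee_rot: [0.023, 1.0, -0.0, 0.0]
wrist_force: [-1.3, 0.6, 5.5]
gripper_width: 43.2
grasp_force: 61.9
```

Contact at 88.9 as predicted. Releasing.

>>> step_arm([
  [5, [0, 0, 0], [0, 0, 0]],
  [5.5, [0, 0, 0], [0, 0, 0]],
  [6, [0, 0, 0], [0, 0, 0]],
  [6.2, [0, 0, 0], [0, 0, 0]],
  [6.2, [0, 0, -1], [0, 0, 0]],
  [6.2, [0, 0, -2.5], [0, 0, 0]],
  [6.2, [0, 0, -4], [0, 0, 0]],
  [5.5, [0, 0, -1], [0, 0, 0]],
  [5.5, [0, 0, 0], [0, 0, 0]],
])

```text
clock: 19.75
eef_pos: [485.3, -152.4, 175.5]
ee_rot: [0.023, 1.0, -0.001, 0.002]
wrist_force: [-1.2, -0.1, -0.1]
gripper_width: 54.7
grasp_force: 0.0
```

Run:
```python
from h import *
go(538,113.5,170,40)
```

```text
t 19.8 shift [-4.04 26.81  0.53] turn wz 47.4 | pos [ 485.3 -152.4  175.5] yaw 87.4 w 54.7 gf 0.0 F [-1.2 -0.1 -0.1] j6 -1.95
```

>>> step_arm([
  [5.5, [-0.5, 3, 0], [0, 0, 0]],
  [5.5, [-0.7, 4.6, 0], [0, 0, 0]],
  [5.5, [-0.7, 4.6, 0], [0, 0, 0]],
  [5.5, [-0.7, 4.6, 0], [0, 0, 0]],
  [5.5, [-0.7, 4.6, 0], [0, 0, 0]],
  [5.5, [-0.7, 5, 0.5], [0, 0, 7.9]],
  [5.5, [0, 0, 0], [0, 0, 7.9]],
  [5.5, [0, 0, 0], [0, 0, 7.9]],
  [5.5, [0, 0, 0], [0, 0, 7.9]],
  [5.5, [0, 0, 0], [0, 0, 7.9]],
  [5.5, [0, 0, 0], [0, 0, 7.9]],
  [5.5, [0, 0, 0], [0, 0, 0]],
])

```text
clock: 20.95
eef_pos: [535.5, 105.1, 167.9]
ee_rot: [0.419, 0.908, -0.0, -0.001]
wrist_force: [-0.6, -0.7, -0.4]
gripper_width: 55.0
grasp_force: 0.0
```

Run:
```python
from h import *
f=grab("side"); go(538,113.5,88,40)
cv2.imwrite("pics/s8.png",cv2.resize(f["pixels"][100:340,140:420],None,fx=2.5,fy=2.5,interpolation=cv2.INTER_CUBIC))
```

```text
t 21.0 shift [0.47 0.74 8.  ] turn wz 0.7 | pos [535.6 105.1 168. ] yaw 40.7 w 55.1 gf 0.0 F [ 1.1 -0.2  0.8] j6 -0.63
```

View pics/s8.png

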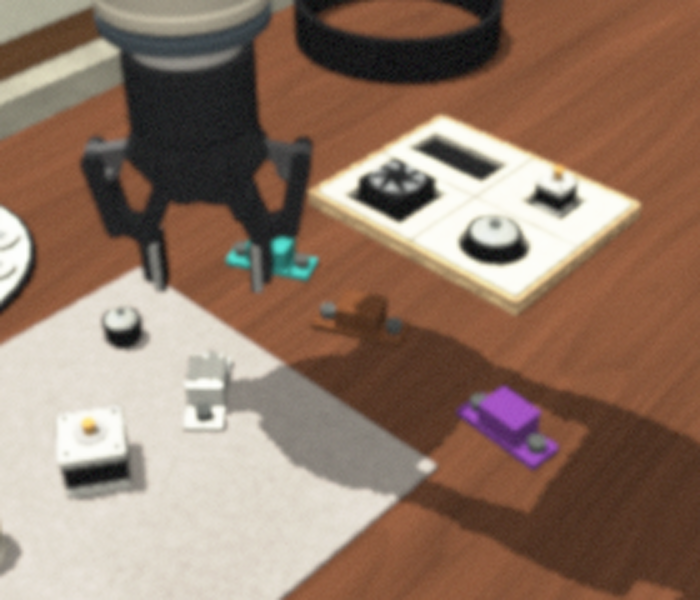

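Fan (397,190), motor (555,187) and lens (494,238) all stand upright in their pockets. The silver bracket is at (205,395), clear of neighbours. Descending on it.

>>> step_arm([
  [5.5, [0.5, 0.7, 0], [0, 0, 0.7]],
  [5.5, [0, 0, 2], [0, 0, 0]],
  [5.5, [0, 0, 2.5], [0, 0, 0]],
  [5.5, [0, 0, 2.2], [0, 0, 0]],
  [5.5, [0, 0, 1], [0, 0, 0]],
  [5.5, [0, 0, 0.4], [0, 0, 0]],
  [5.5, [0, 0, 0], [0, 0, 0]],
  [5.5, [0, 0, 0], [0, 0, 0]],
])

```text
clock: 21.8
eef_pos: [538.6, 113.7, 88.8]
ee_rot: [0.423, 0.906, 0.0, 0.0]
wrist_force: [-0.1, 0.2, -0.0]
gripper_width: 55.0
grasp_force: 0.0
```

Run:
```python
from h import *
go(538,113.5,87,40)
```

```text
t 21.8 shift [ 0.02 -0.05  0.18] turn wz -0.1 | pos [538.6 113.7  88.8] yaw 39.9 w 55.0 gf 0.0 F [-0.1  0.2 -0. ] j6 -0.6
```

>>> step_arm([
  [5.5, [0, 0, 0.2], [0, 0, 0]],
  [2, [0, 0, 0], [0, 0, 0]],
  [2, [0, 0, 0], [0, 0, 0]],
  [2, [0, 0, 0], [0, 0, 0]],
  [2, [0, 0, 0], [0, 0, 0]],
  [2, [0, 0, 0], [0, 0, 0]],
  [2, [0, 0, 0], [0, 0, 0]],
  [2, [0, 0, 0], [0, 0, 0]],
])

```text
clock: 22.6
eef_pos: [538.3, 113.5, 86.6]
ee_rot: [0.424, 0.906, 0.0, 0.0]
wrist_force: [-0.9, -0.7, 9.7]
gripper_width: 24.3
grasp_force: 59.6
```

Run:
```python
from h import *
go(588,-243.5,160,87.6)
```

```text
t 22.6 shift [-30.59 -19.07  -7.33] turn wz -47.7 | pos [538.3 113.5  86.6] yaw 39.9 w 24.3 gf 59.6 F [-0.9 -0.7  9.7] j6 -0.6
```

>>> step_arm([
  [2, [0, 0, -1.5], [0, 0, 0]],
  [2, [0, 0, -3], [0, 0, 0]],
  [2, [-2, -1.3, -2.8], [0, 0, 0]],
  [2, [-3.6, -2.2, 0], [0, 0, 0]],
  [2, [-3.6, -2.2, 0], [0, 0, 0]],
  [2, [-3.6, -2.2, 0], [0, 0, 0]],
  [2, [-3.6, -2.2, 0], [0, 0, 0]],
  [2, [-3.6, -2.2, 0], [0, 0, 0]],
  [2, [-3.6, -2.2, 0], [0, 0, 0]],
  [2, [-3.6, -2.2, 0], [0, 0, 0]],
  [2, [-3.4, -2.4, 0], [0, 0, -7.9]],
  [2, [0, 0, 0], [0, 0, -7.9]],
])

```text
clock: 23.8
eef_pos: [588.0, -248.8, 159.2]
ee_rot: [0.294, 0.956, -0.001, 0.001]
wrist_force: [-0.0, 1.2, -2.6]
gripper_width: 24.3
grasp_force: 59.5
```

>>> step_arm([
  [2, [0, 0, 0], [0, 0, -8]],
  [2, [0, 0, 0], [0, 0, -8]],
  [2, [0, 0, 0], [0, 0, -8]],
  [2, [0, 0, 0], [0, 0, -7.9]],
  [2, [0, 0, 0], [0, 0, 0]],
])

```text
clock: 24.3
eef_pos: [587.5, -243.7, 159.0]
ee_rot: [0.02, 1.0, 0.0, -0.0]
wrist_force: [0.1, -0.3, -1.3]
gripper_width: 24.5
grasp_force: 59.5
```

Run:
```python
from h import *
go(588,-243.5,105,87.6)
```

```text
t 24.3 shift [-0.05  0.02  5.4 ] turn wz 0.1 | pos [ 587.5 -243.7  159. ] yaw 87.7 w 24.5 gf 59.5 F [ 0.1 -0.3 -1.3] j6 -2.02
```

>>> step_arm([
  [2, [0, 0, 1.5], [0, 0, 0]],
  [2, [0, 0, 2], [0, 0, 0]],
  [2, [0, 0, 1.2], [0, 0, 0]],
  [2, [0, 0, 0.7], [0, 0, 0]],
  [2, [0, 0, 0], [0, 0, 0]],
])

```text
clock: 24.8
eef_pos: [587.3, -243.5, 103.8]
ee_rot: [0.022, 1.0, 0.0, -0.001]
wrist_force: [-0.2, 0.9, -1.2]
gripper_width: 24.5
grasp_force: 59.5
```

Run:
```python
from h import *
f=grab("side"); go(588,-243.5,89.6,87.6)
cv2.imwrite("pics/s9.png",cv2.resize(f["pixels"][90:270,230:430],None,fx=3,fy=3,interpolation=cv2.INTER_CUBIC))
```

```text
t 24.9 shift [-0.04  0.02  1.51] turn wz -0.1 | pos [ 587.6 -243.7  104.7] yaw 87.5 w 24.2 gf 59.5 F [ 0.4  0.3 -1.5] j6 -2.01
```

View pics/s9.png

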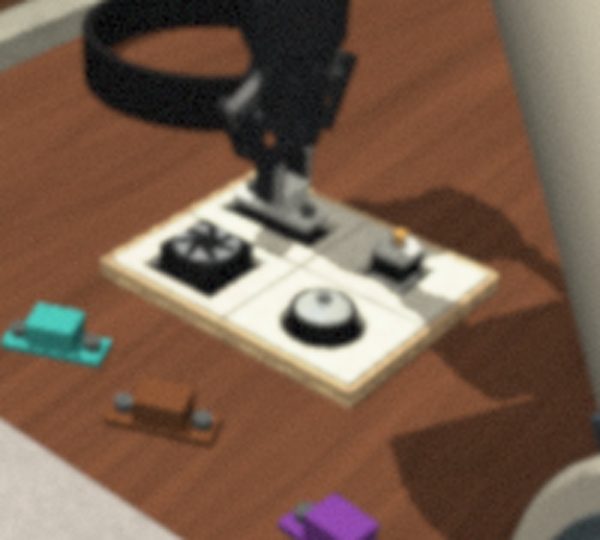

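The bracket (285,208) is level and aligned over its long pocket. Lowering it.

>>> step_arm([
  [2, [0, 0, 0.5], [0, 0, 0]],
  [2, [0, 0, 0.4], [0, 0, 0]],
  [2, [0, 0, 0.3], [0, 0, 0]],
  [2, [0, 0, 0.2], [0, 0, 0]],
  [2, [0, 0, 0.07], [0, 0, 0]],
  [2, [0, 0, 0], [0, 0, 0]],
  [2, [0, 0, 0], [0, 0, 0]],
])

```text
clock: 25.55
eef_pos: [587.7, -243.8, 90.5]
ee_rot: [0.021, 1.0, -0.0, 0.0]
wrist_force: [-1.0, 0.6, -1.8]
gripper_width: 24.7
grasp_force: 59.5
```

>>> step_arm([
  [2, [0, 0, 0.05], [0, 0, 0]],
  [2, [0, 0, 0.05], [0, 0, 0]],
  [2, [0, 0, 0], [0, 0, 0]],
  [2, [0, 0, 0], [0, 0, 0]],
])

```text
clock: 25.95
eef_pos: [587.8, -243.8, 89.6]
ee_rot: [0.021, 1.0, -0.0, 0.0]
wrist_force: [-1.1, 0.1, 5.5]
gripper_width: 24.5
grasp_force: 60.3
```

>>> step_arm([
  [3, [0, 0, 0], [0, 0, 0]],
  [3.6, [0, 0, 0], [0, 0, 0]],
  [4.2, [0, 0, 0], [0, 0, 0]],
  [4.5, [0, 0, 0], [0, 0, 0]],
  [4.5, [0, 0, -1], [0, 0, 0]],
  [4.5, [0, 0, -2.5], [0, 0, 0]],
  [4.5, [0, 0, -4], [0, 0, 0]],
  [4.5, [0, 0, -4], [0, 0, 0]],
  [4.5, [0, 3, -3], [0, 0, 0]],
  [4.5, [4, 3, 0], [0, 0, 0]],
  [4.5, [4, 3, 0], [0, 0, 0]],
  [4.5, [0, 0, 0], [0, 0, 0]],
])

```text
clock: 27.15
eef_pos: [505.7, -146.4, 234.4]
ee_rot: [0.02, 1.0, 0.001, -0.003]
wrist_force: [-0.2, -0.0, -0.7]
gripper_width: 45.3
grasp_force: 0.0
```

>>> step_arm([
  [4.5, [0, 4.5, 0], [0, 0, 0]],
  [4.5, [0, 4.5, 0], [0, 0, 0]],
  [4.5, [0, 4.5, 0], [0, 0, 0]],
  [4.5, [0, 4.5, 0], [0, 0, 0]],
  [4.5, [0, 0, 0], [0, 0, 0]],
  [4.5, [0, 0, 0], [0, 0, 0]],
])

```text
clock: 27.75
eef_pos: [519.2, 30.2, 234.9]
ee_rot: [0.02, 1.0, -0.0, 0.0]
wrist_force: [0.3, -0.7, 0.6]
gripper_width: 44.9
grasp_force: 0.0
```

Run:
```python
from h import *
a=grab("side")["pixels"][90:290,230:430]; b=grab("top")["pixels"][130:250,325:425]
a=cv2.resize(a,(440,440),interpolation=cv2.INTER_CUBIC); b=cv2.resize(b,(360,440),interpolation=cv2.INTER_CUBIC)
cv2.imwrite("pics/fin.png",np.hstack([a,b])[:, :800])
```

```text
(no output)
```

View pics/fin.png

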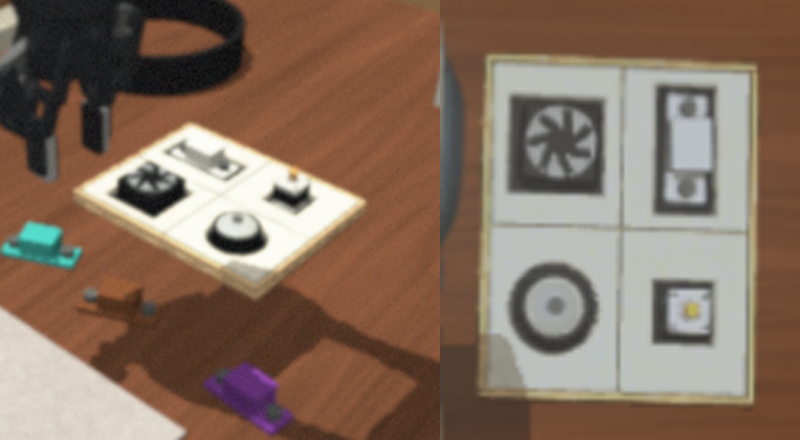

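All four parts sit flat in their pockets: fan (560,143), bracket (688,148), lens (555,307) and motor (690,311). The motor's apparent offset to the right is about 5 mm, which matches parallax on its raised top. The gripper is clear, so I'm handing in.

```bash
python3 -c "
from cell import robot
print(robot.sign_off())"
```

```text
the job is handed in; nothing more can be done
None
```

The fan, small motor, large lens and bracket are each upright and flat in their own pockets; the large motor and small lens were left on the mat, and the job was handed in at about 28 s of the 104 s allowed.

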